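# Load the dapping block in the bench vice and close it by feel

### The job

Put the steel dapping block (the one with three round hollows in its top) between the vice jaws, hollows up, flat on the bed, its longer side along the jaws and well centred across their width, and let go of it. Then push the sliding jaw up until you feel it stop, with the block bearing firmly on both jaws, and leave it closed there. Work gently: do not drop the block, slam it down or force the jaw.

Things in the scene. Friction and masses are not known exactly. Their poses are not given: they have to be found in the camera images.
- block: Steel dapping block, 36 mm (its x) by 48 mm (its y) by 36 mm high, 0.4 to 0.55 kg, three dark round hollows of different size in its top; loose on the bench. Origin: centre of its underside, z up. In the vice its 48 mm sides face the jaws, either way round. Not wanted: a plain square steel block (38 mm, 18 high) and a round steel disc (44 mm, 24 high, one hollow) some 6 cm or more away.
- vice: Grey bench vice fixed to the bench. Origin: under its middle, at bench height; x runs level from sliding jaw to back jaw, y along the jaws, z up. Flat bed 90 mm wide, its top 30 mm above the bench, from x -110 to +90 mm. Jaws 70 mm wide (y), 30 mm high above the bed; the bed behind the sliding jaw is clear. A screw and cross bar (not used) stick out at bed level or lower to x -140.
- back_jaw: Fixed back jaw of the vice, grey with a steel face, 70 mm wide, 30 mm high. Origin: on the face that meets the block, mid-width, at bed height (30 mm above the bench); axes as the vice's, so the gap between the jaws lies at its negative x. The shoved block stops against it.
- jaw: Sliding jaw, grey with a steel face; origin and axes as for back_jaw, 57 to 75 mm from it at the start. It is 35 mm thick: its rear, pushed with shut fingers, is at x -35 mm. It slides along x (4 N friction) and stays where left. Meeting the block it shoves it (2 to 5 N more) to the back jaw; there, jaws 36 mm apart, force climbs steeply: the stop. Push with 12 to 20 N.
Not all that is in view belongs to the job. Several things have the shape of the vice; the one meant has the colours described above.

How it is judged:
On the way, in this order (a step that is already met when the one before it is completed fails the run):
1. the block stands flat on the vice bed between the jaws, longer side along them, and is let go (y of block in the frame of back_jaw between -0.015 and 0.015 m and z of block in the frame of back_jaw between -0.006 and 0.006 m and angle between block's own z axis and vertical below 0.17 rad and angle between the y axis of block and the y axis of back_jaw, either way round below 0.18 rad and x of block in the frame of back_jaw between -0.06 and -0.015 m and contact force between the fingers and block below 0.3 N and linear speed of block below 0.03 m/s), for 0.2 s.
2. the sliding jaw is pushed up so that the block bears on both jaw faces with more than 2 N (contact force between each of jaw, back_jaw and block above 2 N), for 0.1 s.
At the end, for the whole second after the job is handed in: The block is at rest flat on the bed between the jaws: upright and its 48 mm side along the jaws within 10 degrees, within 15 mm of mid-width, underside within 6 mm of the bed, less than 8 mm off the back jaw, jaw faces less than 46 mm apart (y of block in the frame of back_jaw between -0.015 and 0.015 m and z of block in the frame of back_jaw between -0.006 and 0.006 m and angle between block's own z axis and vertical below 0.17 rad and angle between the y axis of block and the y axis of back_jaw, either way round below 0.18 rad and x of block in the frame of back_jaw above -0.026 m and x of jaw in the frame of back_jaw above -0.046 m and linear speed of block below 0.02 m/s); the robot touches nothing.
It fails at once if the block is dropped (falls free by more than about 18 mm) (linear speed of block above 0.6 m/s and contact force between the fingers and block below 0.1 N).
It fails at once if the block is pressed or struck against any part of the vice with more than 80 N (slammed down, or the jaw forced) (contact force between block and vice above 80 N or contact force between block and back_jaw above 80 N).
It also fails if it takes over 53 s, if anything falls off the work surface, if the arm or the gripper's body presses on something with over 40 N, if the wrist force passes 120 N, or if a joint passes its speed limit or range.

### The arm

A 6-joint arm with a two-finger parallel gripper is mounted at the origin on the work surface. World frame = base frame: x ahead of the robot, y to its left, z up, the work surface at z = 0. Lengths are in m, angles in rad, forces in N, time in s.
With the tool pointing down it reaches from about 0.35 to 0.85 m from the base axis. Payload 8.1 kg.
Tool frame: the origin (TCP) lies at the very end of the fingers, on their centre line; the grasp point (between the pads) lies 19 mm behind it; z points along the fingers, x is the direction in which the jaws open and shut, and the axes are right-handed (so a half turn about z gives the same grasp; the last joint's range is limited). The gripper opens to 93 mm and grips with 3 to 60 N. Pads are 15 mm wide; open, the fingers measure 128 mm over their backs; the gripper's body (75 mm by 188 mm) begins 65 mm behind the grasp point.
Start: joints at [-0.085, 0.13, 1.488, -0, 1.523, -0.085], TCP at [0.6, 0, 0.219] pointing down, gripper open.
Joint ranges: [-2.96, 2.96], [-0.89, 2.26], [0.02, 2.5], [-1.34, 4.48], [0, 2.73], [-2.66, 2.66]. Speed limits (rad/s): [2.39, 2.39, 2.79, 3.14, 3.14, 3.14].

### API

Orientations are given as a unit quaternion [w, x, y, z].
In Python, from bench import env gives the robot as it stands.
- The arm moves only by the tool carry_out, never from a script. Its argument "moves" is a list that holds one entry, the list of rows, each a list of 7 numbers: the shift along the tool's x, y, z each as a share of 600 mm, from -1 to 1, then the turn, a rotation vector about the tool's x, y, z each as a share of pi/4 rad, from -1 to 1, then the closure, from 0 (fully open) to 1 (shut). In form: [[[tx, ty, tz, ax, ay, az, fingers], ...]]. A call has 1 to 12 rows; each row is the pose to reach, as a shift and turn from the pose commanded when the call began, along the tool's axes at that moment; what a row does not reach only later rows make up. A row lasts 1/10 s, in which the tool goes at most 50 mm and 8.59 degrees, less where a joint would pass 70% of its speed; a pose out of reach is approached as far as the arm can. A call with a number of a shift or a turn outside -1 to 1 is refused whole. A call with a gripper value outside its range is refused whole. The fingers move at their own pace and stop on an object; "grip_force" is the grip in N (left out, the last holds). Time passes only in rows, so rows that repeat a pose let the fingers close. It gives the time, the measured TCP pose, the force and the opening at its end, in the units of the state.
- env.get_state(): the state, without advancing time (a new reading comes with each control period).
- env.grab_frame(name): name is "scene" or "side" or "wrist"; returns (picture, depth): 384x512x3 uint8, red, green, blue; 384x512 float32, m along the optical axis (not along the pixel's ray), 0 where there is no reading.
- env.camera_model(name): a dict with "K" (3x3 intrinsics, pixels), "rvec" (rotation vector, rad) and "tvec" (3), from world to camera coordinates, as OpenCV has them; the wrist camera has in their place "mount" (4x4, takes a point from camera to tool coordinates, whose origin is the TCP and whose axes are the tool frame's). Camera axes: x right, y down, z forward; pixel columns grow to the right and rows downward; lengths in m; the calibration is good to about 2 mm. A picture is of the moment at which its call begins: read the wrist's pose just before it. camera_model takes no time and is no camera call.
- env.finish_job(): hands the job in, once; it reports no verdict.
Trained networks look in the newest picture that a camera, given by its name, has taken for a name from the list of things; names that differ only in an ending like _2 or _b are one class to them, and where a whole thing is asked for, a point or a joint stands for the part that bears it (a point fixed in the world has none). Each returns a list of dicts, best first, with "confidence" (0 to 1); they miss things now and then, are a little off and sometimes report something else, mostly with a low value. They report only what shows in the picture. A call takes as long as a camera call. They do not tell look-alikes from the thing itself.
- env.recognise(camera, query): "rect" ([left, top, right, bottom] in pixels, round what is visible of it).
- env.cut_out(camera, query): "mask" (384x512 bool, what is visible of it) and "rect" ([left, top, right, bottom] in pixels, round what is visible of it).
The state is a dict: "time": time; "joint_positions": joint angles; "joint_vel": joint speeds; "effort": joint torques, N m; "eef_pos": TCP position; "ee_rot": TCP orientation; "contact_force": force on the tool from outside, world axes, zero at the start; "wrist_torque": the same for the moment, N m; "gripper_width": finger opening in m.
Only numpy, scipy, OpenCV 4.12 (cv2) and the standard library are available. Lean on these libraries where they do the work, as an engineer would, in place of code of your own. Each camera call takes 0.05 s, during which the arm holds its last target. There are 200 camera calls.

## Working session

There is one attempt and no reset: what is moved stays moved. The work goes in short steps, Python scripts to look and compute and a tool call to move; the robot and the scene stay as the last step left them, time stands still between calls to the robot, and variables do not carry over. Pictures are saved under pics/ and viewed, about 8 in all and at most 12, crops included, and the job is handed in when it is done.

Besides the shell and the picture viewer there is one more tool, called after ">>>" as name(argument=value, ...), one argument or row to a line, values as JSON. carry_out: Moves the arm, as the interface text tells. Its arguments: {"type":"object","properties":{"moves":{"type":"array"},"grip_force":{"type":"number"}},"required":["moves"]}

```bash
mkdir -p pics
cat > h.py <<'E'
import numpy as np, cv2
from scipy.spatial.transform import Rotation as R
from bench import env
def world(cam,depth,st=None):
    m=env.camera_model(cam);K=np.array(m['K']);v,u=np.mgrid[:384,:512]
    P=np.stack([(u-K[0,2])/K[0,0]*depth,(v-K[1,2])/K[1,1]*depth,depth],-1)
    if 'mount' in m:
        M=np.array(m['mount']);P=P@M[:3,:3].T+M[:3,3]
        q=st['ee_rot'];Q=R.from_quat([q[1],q[2],q[3],q[0]]).as_matrix()
        W=P@Q.T+np.array(st['eef_pos'])
    else:
        Q=cv2.Rodrigues(np.array(m['rvec'],float))[0];W=(P-np.array(m['tvec']).ravel())@Q
    W[depth<=0]=np.nan
    return W
def grab(cam,name=None):
    st=env.get_state();im,d=env.grab_frame(cam)
    if name: cv2.imwrite('pics/'+name+'.png',im[:,:,::-1])
    return im,d,world(cam,d,st)
E
cat > a.py <<'E'
from h import *
ims=[]
for c in ['scene','side']:
    im,d,W=grab(c);np.savez(f'{c}.npz',im=im,W=W)
    im=im[:,:,::-1].copy()
    for q in ['block','vice','back_jaw','jaw']:
        for r in env.cut_out(c,q)[:4]:
            m=r['mask'];p=np.nanmedian(W[m],0);print(c,q,round(r['confidence'],2),np.round(r['rect']),p.round(3),'zmax',np.nanpercentile(W[m][:,2],98).round(3))
    ims.append(im)
cv2.imwrite('pics/a.png',cv2.resize(np.vstack(ims),(800,1200))[:600]);
cv2.imwrite('pics/b.png',cv2.resize(ims[1],(800,600)))
s=env.get_state();print(s)
E
python3 a.py
```

```text
scene block 0.84 [284. 208. 312. 233.] [0.491 0.096 0.034] zmax 0.037
scene vice 0.67 [313. 132. 386. 202.] [0.317 0.188 0.029] zmax 0.06
scene vice 0.6 [140. 196. 207. 289.] [ 0.591 -0.141  0.029] zmax 0.061
scene vice 0.56 [130. 117. 188. 187.] [ 0.339 -0.263  0.029] zmax 0.06
scene back_jaw 0.76 [152. 258. 191. 281.] [ 0.675 -0.129  0.059] zmax 0.062
scene jaw 0.82 [322. 136. 356. 154.] [0.256 0.167 0.057] zmax 0.061
scene jaw 0.73 [159. 214. 193. 237.] [ 0.573 -0.148  0.058] zmax 0.061
scene jaw 0.55 [150. 122. 182. 140.] [ 0.272 -0.275  0.054] zmax 0.062
scene jaw 0.48 [151. 256. 190. 283.] [ 0.675 -0.129  0.059] zmax 0.062
side block 0.69 [197. 158. 227. 188.] [0.469 0.088 0.034] zmax 0.038
side vice 0.94 [ 63. 156. 164. 258.] [0.278 0.17  0.03 ] zmax 0.061
side vice 0.75 [251. 286. 370. 384.] [ 0.336 -0.267  0.031] zmax 0.062
side vice 0.68 [292. 162. 381. 257.] [ 0.547 -0.158  0.03 ] zmax 0.061
side jaw 0.92 [ 69. 197. 114. 227.] [0.244 0.16  0.059] zmax 0.062
side jaw 0.91 [316. 182. 351. 218.] [ 0.552 -0.152  0.06 ] zmax 0.062
side jaw 0.62 [261. 352. 319. 383.] [ 0.261 -0.262  0.061] zmax 0.063
{'time': 0.5, 'joint_positions': array([-8.53794569e-02,  1.30451244e-01,  1.48823221e+00, -1.06673930e-05,
        1.52299240e+00, -8.53875039e-02]), 'joint_vel': array([ 0.00027587, -0.00239382, -0.0003726 ,  0.00042334, -0.00059821,
       -0.00097306]), 'effort': array([-7.29118183e-04, -5.59173238e+01, -4.91570413e+01,  7.66790612e-02,
        2.41883565e-02, -3.76139440e-05]), 'eef_pos': array([5.99986810e-01, 3.17603904e-05, 2.18586877e-01]), 'ee_rot': array([ 1.76073498e-06,  9.99999999e-01,  4.27861071e-06, -4.19005813e-05]), 'contact_force': array([ 0.63806672, -0.25931376,  0.67785021]), 'wrist_torque': array([-0.00743397,  0.05671895, -0.00070543]), 'gripper_width': 0.09321115784718521}
```

Run:
```python
import numpy as np,cv2
im=np.load('scene.npz')['im'][:,:,::-1]
cv2.imwrite('pics/c.png',cv2.resize(im[100:310,110:400],(800,579),interpolation=2))
for f in ['scene','side']:
    W=np.load(f+'.npz')['W']
    # block top & jaw tops (candidate at .59,-.14)
    m=(abs(W[...,2]-.036)<.005)&(abs(W[...,0]-.49)<.06)&(abs(W[...,1]-.09)<.06)
    print(f,'block',cv2.minAreaRect((W[m][:,:2]*1000).astype(np.float32)))
    m=((W[...,2]>.054)&(W[...,2]<.066)&(abs(W[...,0]-.6)<.14)&(abs(W[...,1]+.14)<.08)).astype(np.uint8)
    n,l,s,c=cv2.connectedComponentsWithStats(m)
    for i in range(1,n):
        if s[i,4]>60: print('jaw',s[i],cv2.minAreaRect((W[l==i][:,:2]*1000).astype(np.float32)))
```

```text
scene block ((479.4093322753906, 94.1465835571289), (38.14799499511719, 47.64588165283203), 14.012161254882812)
jaw [158 215  36  16 486] ((563.2930297851562, -151.17654418945312), (36.00600051879883, 70.02352905273438), 12.060565948486328)
jaw [150 257  40  20 730] ((666.824951171875, -132.2688446044922), (41.479270935058594, 70.66590118408203), 10.176468849182129)
side block ((478.0392761230469, 95.6528091430664), (37.178955078125, 48.627105712890625), 14.753825187683105)
jaw [336 149  39  26 539] ((665.0576782226562, -130.66119384765625), (41.4755744934082, 70.0384521484375), 10.227919578552246)
jaw [315 182  42  29 616] ((561.316162109375, -149.66981506347656), (37.34461212158203, 70.10710144042969), 10.368456840515137)
```

View pics/c.png

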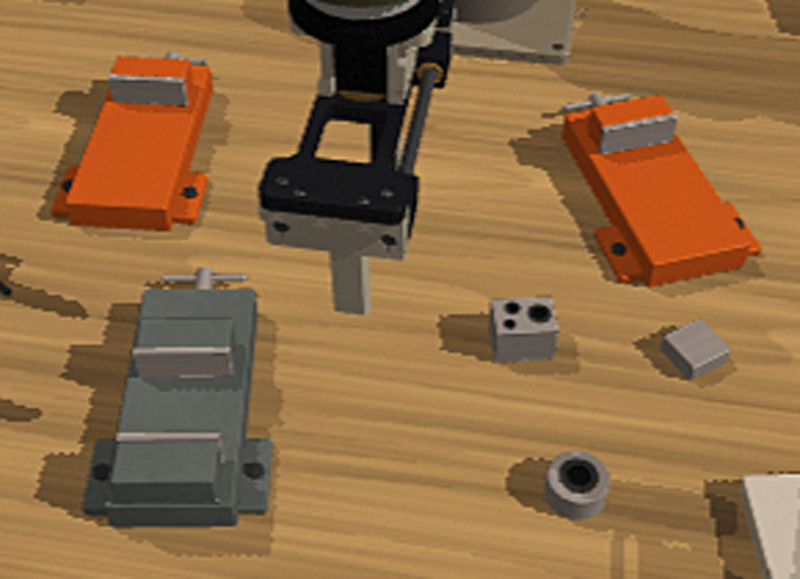

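The gray vice (crop 185,400) is the only one in the described colours. The other two, at (140,140) and (660,190), are orange look-alikes. The block with three hollows is at crop (523,328). The plain square is at (696,348) and the one-hollow disc at (577,485). The enlarged crop shows this clearly, so I'll move above the block.

>>> carry_out(
  moves=[
    [[-0.2,-0.158,0.1,0,0,0.84,0],[-0.2,-0.158,0.1,0,0,0.84,0],[-0.2,-0.158,0.1,0,0,0.84,0],[-0.2,-0.158,0.1,0,0,0.84,0],[-0.2,-0.158,0.1,0,0,0.84,0],[-0.2,-0.158,0.1,0,0,0.84,0]],
  ],
)

```text
time: 1.1
eef_pos: [0.4796, 0.0953, 0.1586]
ee_rot: [-0.0, 0.946, -0.324, 0.0]
contact_force: [0.6, 0.5, -0.8]
gripper_width: 0.093
```

>>> carry_out(
  moves=[
    [[0,0,0,0,0,0.84,0],[0,0,0,0,0,0.84,0],[0,0,0,0,0,0.84,0],[0,0,0,0,0,0.84,0],[0,0,0,0,0,0.84,0],[0,0,0,0,0,0.84,0],[0,0,0,0,0,0.84,0],[0,0,0,0,0,0.84,0]],
  ],
)

```text
time: 1.9
eef_pos: [0.4802, 0.0947, 0.1588]
ee_rot: [-0.0, 0.791, -0.612, 0.0]
contact_force: [0.1, 0.2, 0.4]
gripper_width: 0.0929
```

```bash
cat > b.py <<'E'
from h import *
im,d,W=grab('wrist','w1')
s=env.get_state();q=s['ee_rot'];Q=R.from_quat([q[1],q[2],q[3],q[0]]).as_matrix()
print(s['eef_pos'],Q.round(3).tolist(),np.degrees(np.arctan2(Q[1,0],Q[0,0])),s['joint_positions'].round(2))
m=((W[...,2]>.030)&(W[...,2]<.042)&(abs(W[...,0]-.479)<.05)&(abs(W[...,1]-.095)<.05)).astype(np.uint8)
n,l,st,c=cv2.connectedComponentsWithStats(m)
for i in range(1,n):
    if st[i,4]>100:
        r=cv2.minAreaRect((W[l==i][:,:2]*1000).astype(np.float32));print(st[i],r,np.nanmedian(W[l==i][:,2]))
        print('shift tool', Q.T@(np.array([r[0][0]/1000,r[0][1]/1000,0.036])-s['eef_pos']))
E
python3 b.py
```

```text
[0.48015741 0.0947372  0.15873352] [[0.25, -0.968, 0.0], [-0.968, -0.25, 0.0], [0.0, -0.0, -1.0]] -75.50372574734051 [ 0.09 -0.14  1.86 -0.    1.41  1.41]
[ 228  171   52   38 1916] ((480.208984375, 96.776123046875), (36.083194732666016, 47.97903060913086), 14.009794235229492) 0.03586350166067212
shift tool [-0.00196441 -0.00054151  0.12273356]
```

View pics/w1.png

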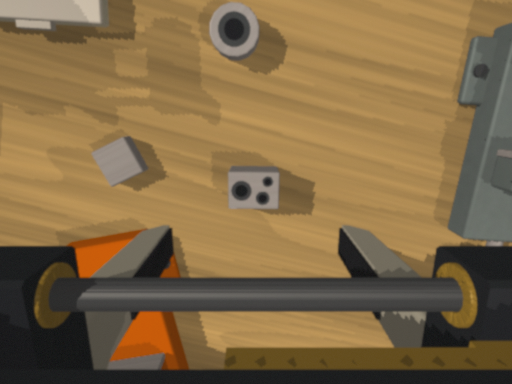

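The wrist image shows the three-hollow block at (253,188), already aligned with the fingers. Next I descend and grip.

>>> carry_out(
  moves=[
    [[-0.0033,-0.001,0.07,0,0,0.011,0],[-0.0033,-0.001,0.14,0,0,0.011,0],[-0.0033,-0.001,0.2,0,0,0.011,0],[-0.0033,-0.001,0.235,0,0,0.011,0],[-0.0033,-0.001,0.254,0,0,0.011,0],[-0.0033,-0.001,0.254,0,0,0.011,0],[-0.0033,-0.001,0.254,0,0,0.011,1],[-0.0033,-0.001,0.254,0,0,0.011,1],[-0.0033,-0.001,0.254,0,0,0.011,1],[-0.0033,-0.001,0.254,0,0,0.011,1],[-0.0033,-0.001,0.254,0,0,0.011,1],[-0.0033,-0.001,0.254,0,0,0.011,1]],
  ],
  grip_force=35,
)

```text
time: 3.15
eef_pos: [0.4802, 0.0969, 0.0065]
ee_rot: [-0.0, 0.788, -0.616, 0.0]
contact_force: [0.8, -0.6, 0.7]
gripper_width: 0.0495
```

>>> carry_out(
  moves=[
    [[0,0,0,0,0,0,1],[0,0,0,0,0,0,1],[0,0,0,0,0,0,1],[0,0,-0.02,0,0,0,1],[0,0,-0.06,0,0,0,1],[0,0,-0.11,0,0,0,1],[0,0,-0.16,0,0,0,1],[0,0,-0.19,0,0,0,1],[0,0,-0.2,0,0,0,1],[0,0,-0.2,0,0,0,1]],
  ],
)

```text
time: 4.15
eef_pos: [0.4803, 0.0969, 0.1268]
ee_rot: [-0.0, 0.787, -0.616, 0.0]
contact_force: [-0.9, 0.0, -4.7]
gripper_width: 0.0479
```

```bash
cat > c.py <<'E'
from h import *
s=env.get_state();q=s['ee_rot'];Q=R.from_quat([q[1],q[2],q[3],q[0]]).as_matrix()
yaw=np.degrees(np.arctan2(Q[1,0],Q[0,0]))
a=np.radians(10.3);X=np.array([np.cos(a),np.sin(a),0])
mid=(np.array([.6456,-.1352,0])+np.array([.580,-.147,0]))/2
t=mid.copy();t[2]=s['eef_pos'][2]
print(s['eef_pos'],yaw,'target',t,'tool shares',Q.T@(t-s['eef_pos'])/.6,s['contact_force'],s['gripper_width'])
E
python3 c.py
```

```text
[0.48034522 0.09694693 0.12684517] -76.09521262994018 target [ 0.6128     -0.1411      0.12684517] tool shares [ 4.38168986e-01 -1.18947417e-01  1.73752292e-04] [-0.88251114  0.01749185 -4.66281612] 0.04794464439869965
```

>>> carry_out(
  moves=[
    [[0.03,-0.008,0,0,0,0.08,1],[0.09,-0.024,0,0,0,0.08,1],[0.16,-0.043,0,0,0,0.08,1],[0.23,-0.062,0,0,0,0.08,1],[0.3,-0.081,0,0,0,0.08,1],[0.36,-0.098,0,0,0,0.08,1],[0.41,-0.111,0,0,0,0.08,1],[0.438,-0.119,0,0,0,0.08,1],[0.438,-0.119,0,0,0,0.08,1],[0.438,-0.119,0,0,0,0.08,1]],
  ],
)

```text
time: 5.15
eef_pos: [0.6111, -0.1407, 0.1238]
ee_rot: [0.001, 0.768, -0.641, -0.002]
contact_force: [-0.2, 0.3, -4.7]
gripper_width: 0.048
```

```bash
cat > d.py <<'E'
from h import *
s=env.get_state();q=s['ee_rot'];Q=R.from_quat([q[1],q[2],q[3],q[0]]).as_matrix()
print(s['eef_pos'],np.degrees(np.arctan2(Q[1,0],Q[0,0])))
for cam in ['wrist','scene','side']:
    im,d,W=grab(cam,'p_'+cam)
    m=((W[...,2]>.054)&(W[...,2]<.066)&(abs(W[...,0]-.61)<.13)&(abs(W[...,1]+.14)<.08)).astype(np.uint8)
    n,l,st,c=cv2.connectedComponentsWithStats(m)
    for i in range(1,n):
        if st[i,4]>150: print(cam,st[i],cv2.minAreaRect((W[l==i][:,:2]*1000).astype(np.float32)))
    z=s['eef_pos'][2]-.006+.036
    m=(abs(W[...,2]-z)<.004)&(np.hypot(W[...,0]-.613,W[...,1]+.141)<.03)
    if m.sum()>50: print(cam,'top',m.sum(),cv2.minAreaRect((W[m][:,:2]*1000).astype(np.float32)))
E
python3 d.py
```

```text
[ 0.61114198 -0.14071587  0.12380317] -79.73921158474553
wrist [ 207  104   99   57 5443] ((666.9714965820312, -130.40020751953125), (39.630950927734375, 69.9680404663086), 10.283001899719238)
wrist top 5117 ((617.2676391601562, -140.21099853515625), (24.318361282348633, 57.511775970458984), 9.950060844421387)
scene [150 257  40  20 730] ((667.25732421875, -132.19537353515625), (41.056758880615234, 70.15115356445312), 10.612922668457031)
scene top 424 ((610.6568603515625, -141.52145385742188), (36.710838317871094, 56.53143310546875), 8.259161949157715)
side [336 158  39  17 241] ((653.00634765625, -139.59417724609375), (35.91118621826172, 77.1732406616211), 38.01272964477539)
side [315 182  42  29 616] ((561.3892822265625, -149.8116455078125), (37.348487854003906, 69.68772888183594), 10.270193099975586)
side top 443 ((609.362548828125, -142.05712890625), (37.606082916259766, 55.680206298828125), 8.682618141174316)
```

View pics/p_wrist.png

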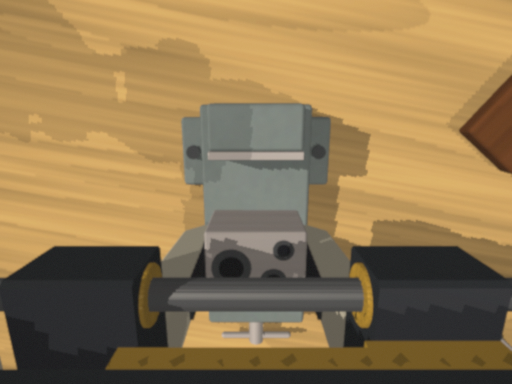

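Block and jaws are lined up: the back jaw face shows at about (255,156) and the block at (255,250). Now I lower it in stages.

>>> carry_out(
  moves=[
    [[0,0,0.02,0,0,0,1],[0,0,0.05,0,0,0,1],[0,0,0.08,0,0,0,1],[0,0,0.1,0,0,0,1],[0,0,0.115,0,0,0,1],[0,0,0.125,0,0,0,1],[0,0,0.13,0,0,0,1],[0,0,0.13,0,0,0,1],[0,0,0.13,0,0,0,1]],
  ],
)

```text
time: 6.2
eef_pos: [0.6131, -0.1413, 0.049]
ee_rot: [-0.0, 0.768, -0.641, 0.001]
contact_force: [-0.3, 0.1, -4.9]
gripper_width: 0.048
```

>>> carry_out(
  moves=[
    [[0,0,0.005,0,0,0,1],[0,0,0.01,0,0,0,1],[0,0,0.014,0,0,0,1],[0,0,0.017,0,0,0,1],[0,0,0.018,0,0,0,1],[0,0,0.018,0,0,0,1]],
  ],
)

```text
time: 6.8
eef_pos: [0.6124, -0.141, 0.0372]
ee_rot: [0.0, 0.768, -0.641, -0.0]
contact_force: [-0.4, 0.3, -4.4]
gripper_width: 0.0478
```

>>> carry_out(
  moves=[
    [[0,0,0.001,0,0,0,1],[0,0,0.002,0,0,0,1],[0,0,0.002,0,0,0,1]],
  ],
)

```text
time: 7.1
eef_pos: [0.6128, -0.1411, 0.0365]
ee_rot: [-0.0, 0.768, -0.641, 0.0]
contact_force: [-0.5, -0.6, -3.8]
gripper_width: 0.0476
```

Force hasn't yet risen, so I go down a little more.

>>> carry_out(
  moves=[
    [[0,0,0.001,0,0,0,1],[0,0,0.002,0,0,0,1],[0,0,0.002,0,0,0,1]],
  ],
)

```text
time: 7.4
eef_pos: [0.6128, -0.1411, 0.0365]
ee_rot: [-0.0, 0.768, -0.641, 0.0]
contact_force: [-5.1, 2.7, 7.1]
gripper_width: 0.0482
```

Touched down with about 11 N of bearing. Release, wait, then rise.

>>> carry_out(
  moves=[
    [[0,0,-0.001,0,0,0,1],[0,0,-0.001,0,0,0,0.5],[0,0,-0.001,0,0,0,0.2],[0,0,-0.001,0,0,0,0.2],[0,0,-0.001,0,0,0,0.2],[0,0,-0.001,0,0,0,0.2],[0,0,-0.001,0,0,0,0.2],[0,0,-0.001,0,0,0,0.2]],
  ],
)

```text
time: 8.2
eef_pos: [0.6126, -0.1411, 0.0356]
ee_rot: [0.0, 0.768, -0.641, -0.0]
contact_force: [-0.1, 0.9, 0.9]
gripper_width: 0.0745
```

>>> carry_out(
  moves=[
    [[0,0,-0.02,0,0,0,0.2],[0,0,-0.06,0,0,0,0.2],[0,0,-0.11,0,0,0,0.2],[0,0,-0.16,0,0,0,0.2],[0,0,-0.2,0,0,0,0.2],[0,0,-0.2,0,0,0,1],[0,0,-0.2,0,0,0,1],[0,0,-0.2,0,0,0,1],[0,0,-0.2,0,0,0,1],[0,0,-0.2,0,0,0,1]],
  ],
)

```text
time: 9.2
eef_pos: [0.6118, -0.1408, 0.1542]
ee_rot: [0.0, 0.768, -0.641, -0.001]
contact_force: [0.8, 0.3, 0.5]
gripper_width: 0.0395
```

```bash
cat > e.py <<'E'
from h import *
import sys
s=env.get_state();q=s['ee_rot'];Q=R.from_quat([q[1],q[2],q[3],q[0]]).as_matrix()
print(s['eef_pos'],np.degrees(np.arctan2(Q[1,0],Q[0,0])),s['gripper_width'],s['contact_force'],s['joint_positions'].round(2))
a=np.radians(10.3);X=np.array([[np.cos(a),np.sin(a)],[-np.sin(a),np.cos(a)]])
for cam in ['wrist','scene','side']:
    im,d,W=grab(cam,sys.argv[1]+cam)
    ok=(abs(W[...,0]-.61)<.13)&(abs(W[...,1]+.14)<.08)
    for nm,lo,hi in [('jaw',.055,.0628),('block',.0635,.072)]:
        m=((W[...,2]>lo)&(W[...,2]<hi)&ok).astype(np.uint8)
        n,l,st,c=cv2.connectedComponentsWithStats(m)
        for i in range(1,n):
            if st[i,4]>150:
                r=cv2.minAreaRect((W[l==i][:,:2]*1000).astype(np.float32));v=(W[l==i][:,:2]-[.6475,-.1345])@X.T*1000
                print(cam,nm,st[i,4],np.round(r[0]),np.round(r[1]),round(r[2],1),'vice x',np.percentile(v[:,0],[1,99]).round(1),'y',np.percentile(v[:,1],[1,99]).round(1),'z',np.median(W[l==i][:,2]).round(4))
E
python3 e.py r_
```

```text
[ 0.61176668 -0.14078948  0.15416819] -79.69565834757032 0.03948157529361429 [0.778031   0.30861313 0.45586746] [-0.31  0.24  1.48  0.    1.42  1.08]
wrist jaw 4282 [ 667. -130.] [39. 70.] 10.3 vice x [ 0.8 39.6] y [-33.4  34.6] z 0.0597
wrist jaw 2554 [ 564. -149.] [35. 68.] 10.8 vice x [-101.6  -68.2] y [-30.5  31.4] z 0.0596
wrist block 2364 [ 613. -141.] [36. 48.] 10.5 vice x [-52.6 -17.9] y [-23.5  23.2] z 0.0659
scene jaw 476 [ 562. -151.] [37. 70.] 10.7 vice x [-102.9  -68.5] y [-35.3  33.3] z 0.0593
scene jaw 719 [ 668. -132.] [41. 70.] 9.7 vice x [ 0.4 39.9] y [-35.1  33.2] z 0.0593
scene block 359 [ 612. -143.] [37. 48.] 9.8 vice x [-54.8 -18.7] y [-25.   21.8] z 0.0657
side jaw 521 [ 665. -131.] [42. 70.] 9.9 vice x [-1.9 37.9] y [-33.9  34.7] z 0.0602
side jaw 597 [ 561. -150.] [38. 70.] 10.2 vice x [-105.4  -69.8] y [-33.9  34. ] z 0.0603
side block 361 [ 611. -141.] [37. 48.] 10.9 vice x [-55.6 -19.7] y [-23.7  23. ] z 0.0666
```

View pics/r_wrist.png

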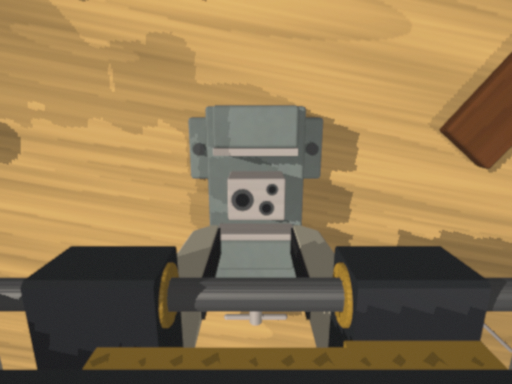

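The block is flat at mid-gap, centred (x about −36 mm, y about −0.5 mm), and released at (256,198). The jaw's rear is at about −104 mm. I go behind it with shut fingers.

>>> carry_out(
  moves=[
    [[0,0.04,0,0,0,0,1],[0,0.1,0,0,0,0,1],[0,0.157,0,0,0,0,1],[0,0.157,0.05,0,0,0,1],[0,0.157,0.1,0,0,0,1],[0,0.157,0.15,0,0,0,1],[0,0.157,0.18,0,0,0,1],[0,0.157,0.19,0,0,0,1],[0,0.157,0.19,0,0,0,1],[0,0.157,0.19,0,0,0,1]],
  ],
)

```text
time: 10.35
eef_pos: [0.5207, -0.1582, 0.0428]
ee_rot: [-0.0, 0.768, -0.641, 0.001]
contact_force: [-0.0, -0.3, 0.5]
gripper_width: 0.0004
```

>>> carry_out(
  moves=[
    [[0,-0.008,0.005,0,0,0,1],[0,-0.016,0.005,0,0,0,1],[0,-0.02,0.005,0,0,0,1],[0,-0.024,0.005,0,0,0,1],[0,-0.028,0.005,0,0,0,1],[0,-0.032,0.005,0,0,0,1],[0,-0.036,0.005,0,0,0,1]],
  ],
)

```text
time: 11.05
eef_pos: [0.5408, -0.1541, 0.0386]
ee_rot: [0.0, 0.768, -0.641, -0.0]
contact_force: [-4.0, -0.6, 3.5]
gripper_width: 0.0005
```

>>> carry_out(
  moves=[
    [[0,-0.004,0,0,0,0,1],[0,-0.008,0,0,0,0,1],[0,-0.012,0,0,0,0,1],[0,-0.016,0,0,0,0,1],[0,-0.02,0,0,0,0,1]],
  ],
)

```text
time: 11.55
eef_pos: [0.5526, -0.152, 0.0386]
ee_rot: [0.0, 0.768, -0.641, -0.0]
contact_force: [-7.4, -1.4, 5.5]
gripper_width: 0.0001
```

>>> carry_out(
  moves=[
    [[0,-0.003,0,0,0,0,1],[0,-0.006,0,0,0,0,1],[0,-0.009,0,0,0,0,1],[0,-0.012,0,0,0,0,1],[0,-0.015,0,0,0,0,1]],
  ],
)

```text
time: 12.05
eef_pos: [0.5614, -0.1504, 0.0386]
ee_rot: [0.0, 0.768, -0.641, -0.0]
contact_force: [-7.0, -0.9, 4.1]
gripper_width: 0.0004
```

>>> carry_out(
  moves=[
    [[0,-0.002,0,0,0,0,1],[0,-0.004,0,0,0,0,1],[0,-0.006,0,0,0,0,1]],
  ],
)

```text
time: 12.35
eef_pos: [0.5649, -0.1497, 0.0386]
ee_rot: [0.0, 0.768, -0.641, -0.0]
contact_force: [-7.1, -1.0, 4.4]
gripper_width: 0.0007
```

>>> carry_out(
  moves=[
    [[0,-0.001,0,0,0,0,1],[0,-0.002,0,0,0,0,1],[0,-0.003,0,0,0,0,1]],
  ],
)

```text
time: 12.65
eef_pos: [0.5666, -0.1494, 0.0386]
ee_rot: [0.0, 0.768, -0.641, -0.0]
contact_force: [-7.5, -1.8, 5.0]
gripper_width: 0.0006
```

>>> carry_out(
  moves=[
    [[0,-0.001,0,0,0,0,1],[0,-0.002,0,0,0,0,1]],
  ],
)

```text
time: 12.85
eef_pos: [0.5678, -0.1492, 0.0386]
ee_rot: [0.0, 0.768, -0.641, -0.0]
contact_force: [-6.9, -1.1, 4.1]
gripper_width: 0.0005
```

>>> carry_out(
  moves=[
    [[0,-0.001,0,0,0,0,1],[0,-0.002,0,0,0,0,1]],
  ],
)

```text
time: 13.05
eef_pos: [0.568, -0.1491, 0.0386]
ee_rot: [0.001, 0.768, -0.641, -0.001]
contact_force: [-14.1, -2.3, 11.3]
gripper_width: 0.0005
```

>>> carry_out(
  moves=[
    [[0,-0.001,0,0,0,0,1],[0,-0.002,0,0,0,0,1]],
  ],
)

```text
time: 13.25
eef_pos: [0.568, -0.1491, 0.0386]
ee_rot: [0.002, 0.768, -0.641, -0.002]
contact_force: [-21.3, -3.4, 16.9]
gripper_width: 0.0003
```

The stop is felt: force climbs steeply with no motion. I ease slightly, hold, then back off and lift clear.

>>> carry_out(
  moves=[
    [[0,0.0005,0,0,0,0,1],[0,0.0005,0,0,0,0,1],[0,0.0005,0,0,0,0,1]],
  ],
)

```text
time: 13.55
eef_pos: [0.5679, -0.1492, 0.0385]
ee_rot: [0.002, 0.768, -0.641, -0.002]
contact_force: [-17.0, -2.6, 12.3]
gripper_width: 0.0005
```

>>> carry_out(
  moves=[
    [[0,0.004,0,0,0,0,1],[0,0.015,0,0,0,0,1],[0,0.035,0,0,0,0,1],[0,0.04,0,0,0,0,1],[0,0.04,-0.05,0,0,0,1],[0,0.04,-0.12,0,0,0,1],[0,0.04,-0.19,0,0,0,1],[0,0.04,-0.22,0,0,0,1],[0,0.04,-0.22,0,0,0,1],[0,0.04,-0.22,0,0,0,1]],
  ],
)

```text
time: 14.55
eef_pos: [0.547, -0.1529, 0.1704]
ee_rot: [-0.0, 0.768, -0.641, 0.0]
contact_force: [0.4, 0.1, -0.5]
gripper_width: 0.0005
```

```bash
python3 e.py f_
```

```text
[ 0.54700036 -0.15291438  0.17037712] -79.69011541422688 0.0004909736183313703 [ 0.44461514  0.07542306 -0.50132045] [-0.36  0.07  1.64  0.    1.43  1.03]
wrist jaw 4473 [ 667. -130.] [39. 70.] 10.2 vice x [ 1.1 39.1] y [-33.4  34.6] z 0.0598
wrist jaw 3202 [ 595. -143.] [34. 70.] 10.3 vice x [-69.6 -36.3] y [-33.4  34.6] z 0.0597
wrist block 2670 [ 630. -138.] [35. 48.] 10.3 vice x [-35.4  -0.2] y [-23.4  23.3] z 0.066
scene jaw 449 [ 595. -145.] [36. 70.] 10.6 vice x [-70.7 -36.4] y [-35.3  33.2] z 0.0594
scene jaw 754 [ 664. -133.] [47. 70.] 11.1 vice x [-2.2 39.7] y [-35.1  33.2] z 0.0594
scene block 372 [ 630. -139.] [37. 48.] 10.5 vice x [-35.5  -0.1] y [-24.9  21.7] z 0.0657
side jaw 259 [ 665. -145.] [51. 43.] 10.3 vice x [-1.7 37.4] y [-33.9   6.8] z 0.0604
side jaw 585 [ 594. -144.] [39. 70.] 11.1 vice x [-72.5 -35.3] y [-34.   34.5] z 0.0604
side block 329 [ 628. -138.] [37. 48.] 11.2 vice x [-38.   -2.3] y [-23.7  23.2] z 0.0667
```

View pics/f_wrist.png

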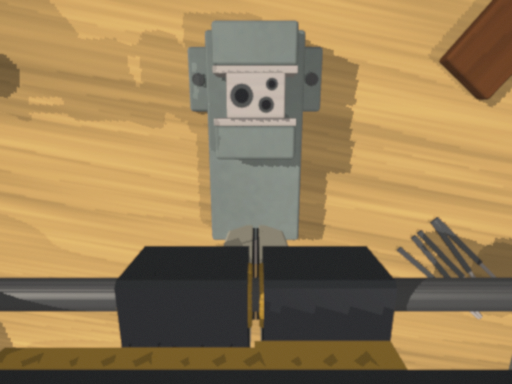

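The block at (255,95) sits snug between the jaw faces at rows 69 and 122, with the fingers well clear.

```bash
python3 -c "
from bench import env
print(env.finish_job())"
```

```text
the job is handed in; nothing more can be done
None
```

The dapping block is clamped in the grey vice, hollows up and flat on the bed, and I handed the job in at about 15 s of the 53 s allowed.

- **Placing:** I gripped the block across its 48 mm length and set it down at mid-gap with about 11 N. I released it and checked it before touching the jaw.
- **Closing:** I pushed the sliding jaw with shut fingers. It slid at about 7 N, then stopped dead with the force climbing to 14 and then about 22 N. That peak is slightly over the suggested 12 to 20 N, though well below the 80 N limit. I eased to 17 N, held 0.3 s and backed off.
- **Last checks:**
  - The block is aligned with the jaws within about 1° and sits within about 2 mm of mid-width.
  - Its top is 66 mm above the bench, so it is fully down on the bed.
  - The jaw faces are about 36 mm apart, with the block against both.
  - The arm is clear, with no contact force.

The three cameras differed by about 2 mm, which is within their calibration, and no check failed.

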